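Close the binding press

TASK

Close the little wooden binding press: pick up the loose clamp bar by its handle, lay it on the press's two studs and slide it gently along until its two holes drop over them, so that the bar lies flat on the board. Then let go of the bar and push the press's bolt all the way in, over the end of the bar. Never bear hard on the press with the bar, and leave the eraser and the standing glue stick where they are.

Things in the scene. Friction and masses are not known exactly. Their poses are not given: they have to be found in the camera images.
- press: Binding press, a pale wooden board fixed to the table, 90 mm (x) by 285 mm (y), 15 mm thick. Origin on the underside; the board reaches from y = -200 to +85 mm and x = -45 to +45 mm from it. Two steel studs stand on its line x = 0 (see channel_mid); the bolt runs along the same line towards the -y end, in two staples at y = -105 to -125 mm, 21 mm above the board.
- channel_mid (a point): Point on the board's top, 15 mm over the press's origin. Two studs, 8 mm across, 13 mm tall from here, flat tops, 52 mm apart along y at x = 0, stand on a carriage locked somewhere in a channel along y: the middle of the pair may be up to 18 mm to either side of this point in y (not measured: find it by feel). The carriage does not give.
- bar_mid (a point): Centre of the loose clamp bar, 22 mm above its underside (half-way up), axes as the bar's. Lying on the stud tops it is 35 mm above channel_mid; seated flat on the board it is 22 mm above. In the bar's middle stands its handle, a dark wooden block 16 mm (x) by 34 mm (y), from 8 to 44 mm above the underside.
- clamp_bar: Loose clamp bar, starts on the table left of the press: wooden strip 36 mm (x) by 156 mm (y), 8 mm thick, with the handle on top; 0.1 to 0.22 kg. Two through holes, 13 mm (x) by 11 mm (y), on its centre line 26 mm to either side of the middle along y. Origin in the middle of its underside, z up. It fits either way round.
- bolt_knob (a point): Centre of the head of the bolt's upright round steel knob: 16 mm across at the top, 10 mm at its neck; its top is 10 mm above this point (55 mm above the table), its foot 14 mm below. Axes as the press's. It stands at press x = 0, y = -185 mm when the bolt is drawn back, and moves with the bolt.
- bolt (a joint): Travel of the bolt: 0 drawn back, 0.051 m fully in, towards the press's +y. Flat tongue 15 mm wide, underside 10.5 mm above the board, so 2.5 mm over a seated bar; its tip is at press y = -102 mm drawn back and -51 mm when in. It takes about 2 N to move and stays where it is left.
- eraser: Loose eraser lying on the table, 22 x 45 x 13 mm, origin at its underside. Leave it alone.
- tall_glue: Loose glue stick standing upright on the table, 31 mm in diameter, 106 mm tall, origin at its underside. Leave it alone.
Not all that is in view belongs to the job. There is more than one size of the clamp_bar; the one meant has the size given above.

How it is judged:
On the way:
1. the clamp bar lies flat on the board with the studs in its holes, the bolt still drawn back (z of bar_mid in the frame of press between 0.034 and 0.0395 m and x of bar_mid in the frame of press between -0.005 and 0.005 m and y of bar_mid in the frame of press between -0.024 and 0.024 m and angle between the y axis of bar_mid and the y axis of press, either way round below 0.14 rad and angle between bar_mid's own z axis and vertical below 0.04 rad and value of joint bolt below 0.02 m), for 0.2 s.
At the end, for the whole second after the job is handed in: The clamp bar lies flat on the press board, both studs in its holes (centre under 39.5 mm above the press's origin, within 5 mm of the studs' line and 24 mm of the origin along it, square within 0.14 rad, level within 0.04 rad), and the bolt is pushed in by more than 46 mm (z of bar_mid in the frame of press between 0.034 and 0.0395 m and x of bar_mid in the frame of press between -0.005 and 0.005 m and y of bar_mid in the frame of press between -0.024 and 0.024 m and angle between the y axis of bar_mid and the y axis of press, either way round below 0.14 rad and angle between bar_mid's own z axis and vertical below 0.04 rad and value of joint bolt above 0.046 m); the robot touches nothing.
It fails at once if the clamp bar is pressed against the press with more than 40 N (contact force between clamp_bar and press above 40 N).
It fails at once if the eraser is moved by more than 30 mm (distance of eraser from where it was at the start of the episode above 0.03 m).
It fails at once if the glue stick is moved by more than 30 mm or tipped (distance of tall_glue from where it was at the start of the episode above 0.03 m or angle between tall_glue's own z axis and vertical above 0.3 rad).
It also fails if it takes over 72 s, if anything falls off the work surface, if the arm or the gripper's body presses on something with over 40 N, if the wrist force passes 120 N, or if a joint passes its speed limit or range.

ROBOT

A 7-joint arm with a two-finger parallel gripper is mounted at the origin on a cart in front of the work surface, level with it; the furniture and walls round the work are solid. World frame = base frame: x ahead of the robot, y to its left, z up, the work surface at z = 0. Lengths are in m, angles in rad, forces in N, time in s.
With the tool pointing down it reaches from about 0.425 to 0.825 m from the base axis. Payload 3.6 kg.
Tool frame: the origin (TCP) lies at the very end of the fingers, on their centre line; the grasp point (between the pads) lies arm.tcp_to_grasp behind it (arm.tcp_to_grasp is the distance from the TCP to the grasp point, in m); z points along the fingers, y is the line along which they close (so a half turn about z gives the same grasp; the last joint's range is limited). The gripper opens to 85 mm and grips with 20 to 120 N. Pads are 22 mm wide; open, the fingers measure 114 mm over their backs; the gripper's body (76 mm by 85 mm) begins 54 mm behind the grasp point. The pads swing forward as they close: fully open they stand 13 mm farther back than shut.
Start: joints at [1.139, 0.615, -0.013, 1.423, 0.008, 1.103, -0.04], TCP at [0.257, -0.597, 0.231] pointing down, gripper open.
Joint ranges: [-3.12, 3.12], [-0.3, 2.06], [-1.34, 1.32], [0.26, 2.42], [-1.36, 4.5], [0.01, 1.98], [-2.84, 2.84]. Speed limits (rad/s): [2.79, 2.79, 3.14, 3.14, 3.14, 3.14, 3.14].

INTERFACE

Orientations are given as [roll, pitch, yaw] about the fixed x, y, z axes, in that order (R = Rz(yaw) Ry(pitch) Rx(roll)).
In Python, from cell import arm gives the robot as it stands.
- The arm moves only by the tool carry_out, never from a script. Its argument "steps" is a list of rows, each a list of 4 numbers: the shift along the tool's x, y, z scaled (see below), then the turn about the tool's z scaled (see below). A call has 1 to 20 rows; each row shifts and turns the commanded pose from where the row before left it, along the tool's axes as they then stand; what a row does not reach is not made up. The controller multiplies each number of a shift by 500 mm and each number of a turn by 0.5 rad. A row lasts 1/8 s, in which the tool goes at most 62.5 mm and 10.7 degrees, less where a joint would pass 70% of its speed; a pose out of reach is approached as far as the arm can. A call with a number of a shift or a turn outside -1 to 1 is refused whole. A call with a gripper value outside its range is refused whole. "hand" is the opening, from 0 (shut) to 1 (fully open), set as the call begins (left out, the last holds). The fingers move at their own pace and stop on an object; "newtons" is the grip in N (left out, the last holds). Time passes only in rows, so rows that do not move let the fingers close. It gives the time, the measured TCP pose, the force, the opening and the grip force at its end, in the units of the state.
- arm.observe(): the state, without advancing time (a new reading comes with each control period).
- arm.grab_frame(name): name is "scene" or "side" or "wrist"; returns the picture (420x560x3 uint8, blue, green, red); there is no depth.
- arm.camera_params(name): a dict with "intrinsics" (3x3 intrinsics, pixels), "extrinsics" (4x4, takes a point from world to camera coordinates). Camera axes: x right, y up, looking along -z (the intrinsics and any distortion apply to the point x, -y, -z); pixel columns grow to the right and rows downward; lengths in m; the calibration is good to about 2 mm. A picture is of the moment at which its call begins: read the wrist's pose just before it. camera_params takes no time and is no camera call; for the wrist camera it gives the pose at the moment of the call.
- arm.hand_in(): hands the job in; it is judged then, once.
The state is a dict: "t": time; "qpos": joint angles; "joint_velocities": joint speeds; "effort": joint torques, N m; "tcp_pos": TCP position; "tool_rot": TCP orientation; "contact_force": force on the tool from outside, world axes, zero at the start; "moment": the same for the moment, N m; "finger_gap": finger opening in m; "gripper_force": force on a finger pad.
Only numpy, scipy, OpenCV 4.12 (cv2) and the standard library are available. Lean on these libraries where they do the work, as an engineer would, in place of code of your own. Each camera call takes 0.05 s, during which the arm holds its last target. There are 200 camera calls.

## Working session

There is one attempt and no reset: what is moved stays moved. The work goes in short steps, Python scripts to look and compute and a tool call to move; the robot and the scene stay as the last step left them, time stands still between calls to the robot, and variables do not carry over. Pictures are saved under pics/ and viewed, at most 10 in all, crops included, and the job is handed in when it is done.

Besides the shell and the picture viewer there is one more tool, called after ">>>" as a command line: name --pt "numbers of a row" for each row, then --argument value for the rest. carry_out: Moves the arm, as the interface text tells. Its arguments: {"type":"object","properties":{"steps":{"type":"array","items":{"type":"array","items":{"type":"number","minimum":-1,"maximum":1}}},"hand":{"type":"number"},"newtons":{"type":"number"}},"required":["steps"]}

```bash
mkdir -p pics; ls
python3 - <<'E'
from cell import arm
import cv2,numpy as np
s=arm.observe();print({k:np.round(v,3).tolist() for k,v in s.items()}, arm.tcp_to_grasp)
a=arm.grab_frame("scene");b=arm.grab_frame("side")
cv2.imwrite("pics/scene0.png",a);cv2.imwrite("pics/side0.png",b)
for n in("scene","side"):
    p=arm.camera_params(n);print(n,np.round(p["intrinsics"],1).tolist(),np.round(p["extrinsics"],3).tolist(),p.keys())
E
```

```text
pics
{'t': 0.0, 'qpos': [1.139, 0.616, -0.013, 1.425, 0.008, 1.103, -0.04], 'joint_velocities': [0.0, -0.001, 0.0, 0.0, -0.001, 0.0, -0.002], 'effort': [-0.001, -46.921, 0.259, -17.103, 0.01, 0.01, 0.0], 'tcp_pos': [0.256, -0.596, 0.23], 'tool_rot': [-3.139, 0.0, 0.406], 'contact_force': [-0.039, -0.613, 0.709], 'moment': [-0.007, 0.044, 0.012], 'gripper_force': 0.0, 'finger_gap': 0.085} 0.0187
scene [[450.8, 0.0, 284.7], [0.0, 450.8, 215.4], [0.0, 0.0, 1.0]] [[-0.488, -0.873, -0.01, 0.325], [0.685, -0.389, 0.616, -0.389], [-0.541, 0.294, 0.788, -0.713], [0.0, 0.0, 0.0, 1.0]] dict_keys(['intrinsics', 'extrinsics'])
side [[532.9, 0.0, 273.2], [0.0, 532.9, 209.0], [0.0, 0.0, 1.0]] [[0.994, -0.112, -0.007, -0.523], [0.055, 0.424, 0.904, -0.113], [-0.098, -0.899, 0.427, -1.17], [0.0, 0.0, 0.0, 1.0]] dict_keys(['intrinsics', 'extrinsics'])
```

View pics/scene0.png

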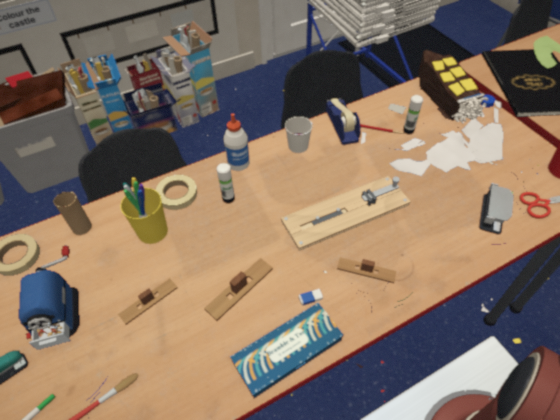

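View pics/side0.png

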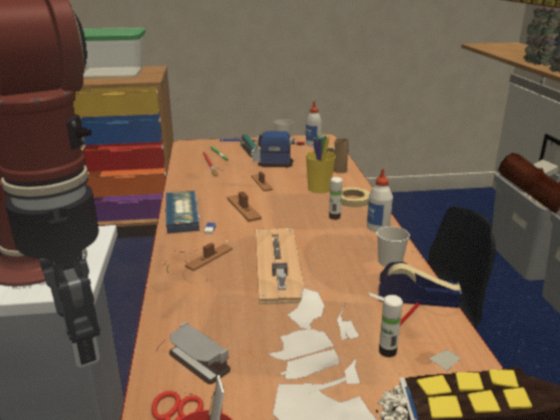

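Scene view: three bars at about (148,300), (239,288) and (367,268), the press at about (345,212) with its bolt knob at its right end (~(395,185)), the eraser at (311,297), and glue sticks at (226,183) and (413,115). The side view shows the same things. Next I measure the bars to see which is 156 mm long, and check the result in an enlarged crop.

```bash
cat > h.py <<'E'
import numpy as np,cv2
from cell import arm
def ray(p,uv):
    K,E=np.array(p["intrinsics"]),np.array(p["extrinsics"]);R,t=E[:3,:3],E[:3,3]
    d=np.linalg.inv(K)@np.array([uv[0],uv[1],1.]);d=np.array([d[0],-d[1],-d[2]])
    return -R.T@t,R.T@d
def plane(p,uv,z):
    c,d=ray(p,uv);return c+d*(z-c[2])/d[2]
def proj(p,X):
    K,E=np.array(p["intrinsics"]),np.array(p["extrinsics"]);c=E[:3,:3]@np.array(X)+E[:3,3]
    q=K@np.array([c[0],-c[1],-c[2]]);return q[:2]/q[2]
E
python3 - <<'E'
from h import *
a=cv2.imread("pics/scene0.png");p=arm.camera_params("scene")
hsv=cv2.cvtColor(a,cv2.COLOR_BGR2HSV)
for c in [(160,292),(255,275),(220,304),(350,268),(385,273),(200,290),(345,290),(300,230),(239,280),(330,200)]:
    print(c,hsv[c[1],c[0]], end=';')
crop=a[160:330,110:430];cv2.imwrite("pics/crop0.png",cv2.resize(crop,None,fx=2.5,fy=2.5,interpolation=cv2.INTER_CUBIC))
E
```

```text
(160, 292) [ 16 120 174];(255, 275) [ 16 120 181];(220, 304) [ 16 119 174];(350, 268) [ 16 124 173];(385, 273) [ 15 122 172];(200, 290) [ 16 103 210];(345, 290) [ 15 105 209];(300, 230) [ 18  83 208];(239, 280) [ 12 131 125];(330, 200) [ 18  83 218];
```

View pics/crop0.png

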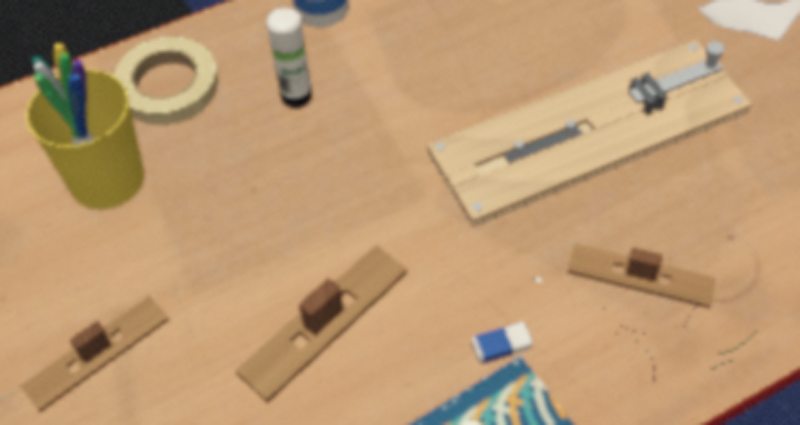

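The crop shows three bars at crop pixels (95,350), (322,323) and (642,275). The middle one looks largest. Each has two holes, and the press carriage is visible near (545,140). Next I measure sizes and poses.

Run:
```python
from h import *
a=cv2.imread("pics/scene0.png");p=arm.camera_params("scene")
hsv=cv2.cvtColor(a,cv2.COLOR_BGR2HSV)
m=cv2.inRange(hsv,(0,110,40),(20,255,194));m[:240]=0;m[:,:110]=0;m[330:]=0;m[:,410:]=0
m=cv2.morphologyEx(m,cv2.MORPH_CLOSE,np.ones((5,5)));m=cv2.morphologyEx(m,cv2.MORPH_OPEN,np.ones((3,3)))
for c in cv2.findContours(m,0,2)[0]:
    if cv2.contourArea(c)<200: continue
    w=np.array([plane(p,q[0],0.006)[:2] for q in c],np.float32)
    r=cv2.minAreaRect(w*1000);print("bar",c.mean(0)[0].round(),np.round(r[0]),np.round(r[1]),round(r[2],1))
# press corners and features from crop
f=lambda u,v,z:np.round(plane(p,(u/2.5+110,v/2.5+160),z)*1000)[:2]
P=[f(430,147,15),f(700,42,15),f(750,104,15),f(475,216,15)];print(P,[np.linalg.norm(P[i]-P[(i+1)%4]) for i in range(4)])
print("knobtop",f(715,48,55),"carriage ends",f(508,156,15),f(592,127,15),"stud?",f(520,144,28),f(573,125,28),"eraser",f(502,340,13),"glue",f(297,100,0))
mp=cv2.inRange(hsv,(14,40,170),(26,97,255));mp[:170]=0;mp[255:]=0;mp[:,:270]=0;mp[:,420:]=0
mp=cv2.morphologyEx(mp,cv2.MORPH_OPEN,np.ones((3,3)))
c=max(cv2.findContours(mp,0,2)[0],key=cv2.contourArea)
w=np.array([plane(p,q[0],0.015)[:2] for q in c],np.float32);print("press",cv2.minAreaRect(w*1000))
```

```text
bar [145. 302.] [540. 382.] [ 44. 119.] 13.9
bar [242. 286.] [475. 213.] [ 48. 159.] 18.7
bar [370. 270.] [379. -40.] [133.  43.] 44.0
[array([-9622.,  5453.]), array([-9322., 10559.]), array([-7815., 10423.]), array([-8130.,  5407.])] [np.float64(5114.805568152126), np.float64(1513.1242513422353), np.float64(5025.881116779425), np.float64(1492.708946847978)]
knobtop [-34792.  39869.] carriage ends [-8857.  6437.] [-8689.  7916.] stud? [-17214.  12575.] [-17037.  14387.] eraser [-5267.  4066.] glue [695. 133.]
press ((533.8089599609375, -82.43983459472656), (294.5722961425781, 101.85247802734375), 86.60393524169922)
```

Run:
```python
from h import *
p=arm.camera_params("scene")
f=lambda u,v,z:np.round(plane(p,(u/2.5+110,v/2.5+160),z/1000)*1000)[:2]
def quad(n,P):
    c=np.mean(P,0);print(n,c,[round(np.linalg.norm(P[i]-P[(i+1)%4])) for i in range(4)],[np.round(np.degrees(np.arctan2(*(P[(i+1)%4]-P[i])[::-1])),1) for i in range(4)])
quad("press",[f(430,147,15),f(700,42,15),f(750,104,15),f(475,216,15)])
quad("bar",[f(378,247,8),f(407,269,8),f(268,396,8),f(239,372,8)])
quad("L",[f(150,297,8),f(168,318,8),f(41,407,8),f(23,385,8)])
quad("R",[f(575,245,8),f(715,277,8),f(712,303,8),f(569,270,8)])
print("holes",f(300,341,8),f(348,299,8),"knobtop",f(715,48,55),"carriage ends",f(508,156,15),f(592,127,15),"studs?",f(520,144,28),f(573,125,28),"eraser",f(502,340,13),"glue",f(297,100,0))
```

```text
press [525.25 -82.25] [284, 84, 280, 83] [np.float64(-93.2), np.float64(174.6), np.float64(86.5), np.float64(-2.1)]
bar [470.5 210.5] [33, 153, 31, 154] [np.float64(-160.5), np.float64(107.8), np.float64(20.8), np.float64(-71.4)]
L [533.   379.25] [26, 115, 26, 116] [np.float64(-166.5), np.float64(102.6), np.float64(15.6), np.float64(-77.5)]
R [380.   -33.25] [116, 25, 117, 25] [np.float64(-135.0), np.float64(136.6), np.float64(45.3), np.float64(-45.0)]
holes [462. 237.] [477. 187.] knobtop [ 520. -205.] carriage ends [533.   2.] [524. -80.] studs? [531.  -8.] [526. -60.] eraser [382. 100.] glue [695. 133.]
```

The middle bar at scene pixel (242,286) measures about 154 x 33 mm and fits the 156 x 36 mm described. The other two, at (145,302) and (370,270), measure about 116 x 26 mm. I'll move over the press first for a wrist view.

```bash
cat >> h.py <<'E'
def plan(target=None,yaw=None,rel=None,step=0.05,n=None):
    """turn rows first, then equal shift rows; target in m (TCP), yaw in deg"""
    s=arm.observe();R=cv2.Rodrigues(np.zeros(3))[0]
    from scipy.spatial.transform import Rotation as Ro
    y0=s["tool_rot"][2];pos=np.array(s["tcp_pos"])
    d=0 if yaw is None else (np.radians(yaw)-y0+np.pi)%(2*np.pi)-np.pi
    k=int(np.ceil(abs(d)/0.18));
    if k: print("turn: %d x %.3f"%(k,-d/k/0.5))
    Rt=Ro.from_euler("xyz",[np.pi,0,y0+d])
    v=Rt.inv().apply(np.array(target)-pos);m=n or int(np.ceil(np.linalg.norm(v)/step))
    print("shift: %d x"%m,np.round(v/m/0.5,4).tolist(),"now",pos.round(4).tolist(),np.round(np.degrees(s["tool_rot"]),2).tolist(),"t",round(s["t"],2),"F",np.round(s["contact_force"],1).tolist())
E
python3 -c "
from h import *
plan((0.49,-0.06,0.32),86.6)"
```

```text
turn: 7 x -0.316
shift: 12 x [0.0916, 0.0336, -0.015] now [0.2563, -0.5966, 0.2302] [-179.87, 0.0, 23.26] t 0.1 F [0.8, 0.1, -0.2]
```

>>> carry_out --pt "0 0 0 -0.316" --pt "0 0 0 -0.316" --pt "0 0 0 -0.316" --pt "0 0 0 -0.316" --pt "0 0 0 -0.316" --pt "0 0 0 -0.316" --pt "0 0 0 -0.316" --pt "0.0916 0.0336 -0.015 0" --pt "0.0916 0.0336 -0.015 0" --pt "0.0916 0.0336 -0.015 0" --pt "0.0916 0.0336 -0.015 0" --pt "0.0916 0.0336 -0.015 0" --pt "0.0916 0.0336 -0.015 0" --pt "0.0916 0.0336 -0.015 0" --pt "0.0916 0.0336 -0.015 0" --pt "0.0916 0.0336 -0.015 0" --pt "0.0916 0.0336 -0.015 0" --pt "0.0916 0.0336 -0.015 0" --pt "0.0916 0.0336 -0.015 0" --hand 1

```text
t: 2.48
tcp_pos: [0.4904, -0.0591, 0.3213]
tool_rot: [-3.141, 0.0, 1.512]
contact_force: [1.0, 0.5, -0.6]
finger_gap: 0.0858
gripper_force: 0.0
```

```bash
python3 -c "
from h import *
import json
s=arm.observe();p=arm.camera_params('wrist');a=arm.grab_frame('wrist');cv2.imwrite('pics/w1.png',a)
json.dump({k:np.array(v).tolist() for k,v in p.items()},open('w1.json','w'))
print(s['tcp_pos'],np.degrees(s['tool_rot']),s['t'])"
```

```text
[ 0.49036035 -0.0591133   0.32127893] [-1.79961008e+02  1.34071227e-02  8.66036446e+01] 2.475
```

View pics/w1.png

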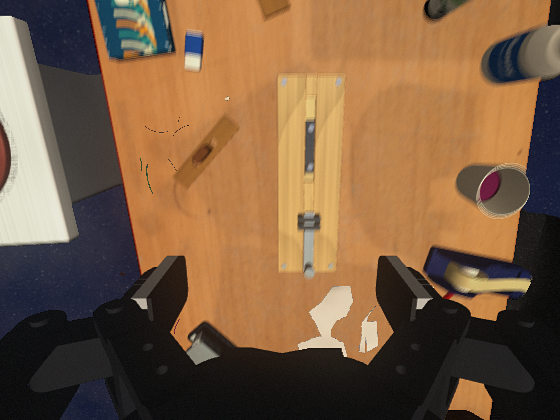

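The wrist view shows the press from (278,73) to (338,272), the stud carriage at about (310,147), the bolt knob at (309,270), the eraser at (193,50), and the target bar only partly in view at (273,5). Next I measure the press and studs.

Run:
```python
from h import *
import json
p=json.load(open("w1.json"));a=cv2.imread("pics/w1.png");hsv=cv2.cvtColor(a,cv2.COLOR_BGR2HSV)
m=cv2.inRange(hsv,(17,40,120),(30,200,255));m[:60]=0;m[290:]=0;m[:,:265]=0;m[:,360:]=0
m=cv2.morphologyEx(m,cv2.MORPH_CLOSE,np.ones((15,15)));m=cv2.morphologyEx(m,cv2.MORPH_OPEN,np.ones((7,7)))
print(hsv[150,290],hsv[150,250])
c=max(cv2.findContours(m,0,2)[0],key=cv2.contourArea)
print(cv2.boundingRect(c),cv2.minAreaRect(c))
w=np.array([plane(p,q[0],0.015)[:2] for q in c],np.float32)*1000;print("press",cv2.minAreaRect(w))
b=cv2.resize(a[80:290,260:360],None,fx=4,fy=4,interpolation=cv2.INTER_CUBIC)
b=np.hstack([b[:420],b[420:840]]);cv2.imwrite("pics/w1c.png",b)
```

```text
[ 19 135 223] [ 14 148 186]
(278, 75, 67, 202) ((311.0, 175.5), (201.0, 66.0), 90.0)
press ((529.3533325195312, -85.42268371582031), (292.1890869140625, 89.14469909667969), 86.5240249633789)
```

View pics/w1c.png

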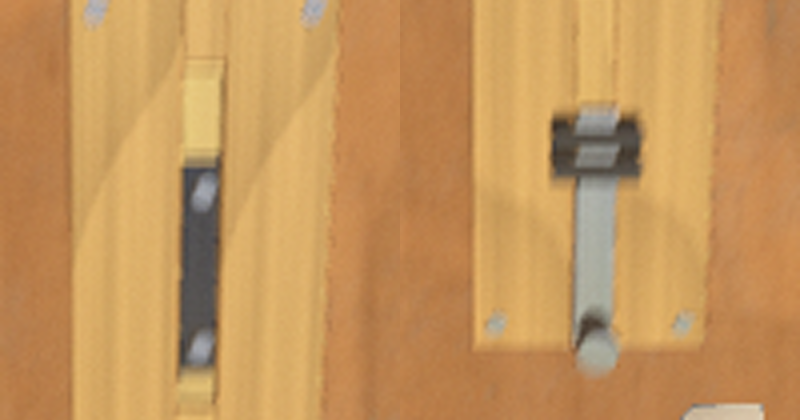

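Run:
```python
from h import *
import json
p=json.load(open("w1.json"))
c,_=ray(p,(0,0));print("cam",c.round(3), "nadir px",proj(p,[c[0],c[1],0]).round())
P=[plane(p,q,.015)[:2]*1000 for q in [(278,73),(344,73),(336,272),(278.5,272)]]
for i in range(4):
    d=P[(i+1)%4]-P[i];print(P[i].round(1),round(np.linalg.norm(d),1),np.degrees(np.arctan2(d[1],d[0])).round(1))
print("mean",np.mean(P,0))
f=lambda u,v,z:(plane(p,(u/4+260,v/4+80),z)*1000).round(1)[:2]
print("studA top/foot",f(208,178,.028),f(198,206,.015),"B",f(206,338,.028),f(194,360,.015),"carriage",f(201,168,.015),f(198,366,.015),"channel top",f(203,60,.015))
print("knobtop",f(598-400,352+420,.055), "tip", f(600-400,112+420,.028),"staple mid",f(597-400,146+420,.036))
```

```text
cam [0.495 0.007 0.463] nadir px [282. 119.]
[493.9  65.3] 86.7 -3.3
[580.4  60.3] 287.6 -92.8
[ 566.5 -227. ] 89.4 176.7
[ 477.2 -221.9] 287.7 86.7
mean [529.47264136 -80.82109167]
studA top/foot [535.1  -2.5] [532.6 -11.9] B [532.7 -55.6] [529.4 -65.1] carriage [534.1   0.7] [530.7 -67.3] channel top [535.9  35.5]
knobtop [ 522.6 -205.5] tip [ 528.3 -125. ] staple mid [ 526.2 -135.1]
```

```bash
python3 -c "
from h import *
plan((0.49,0.15,0.25),108.2)"
```

```text
turn: 3 x -0.243
shift: 5 x [0.0764, 0.0238, 0.0291] now [0.4932, -0.0501, 0.3227] [179.74, -0.42, 87.29] t 2.52 F [1.5, 5.5, 1.7]
```

>>> carry_out --pt "0 0 0 -0.243" --pt "0 0 0 -0.243" --pt "0 0 0 -0.243" --pt "0.0764 0.0238 0.0291 0" --pt "0.0764 0.0238 0.0291 0" --pt "0.0764 0.0238 0.0291 0" --pt "0.0764 0.0238 0.0291 0" --pt "0.0764 0.0238 0.0291 0" --pt "0 0 0 0" --pt "0 0 0 0" --pt "0 0 0 0" --pt "0 0 0 0"

```text
t: 4.03
tcp_pos: [0.4899, 0.1384, 0.2488]
tool_rot: [3.141, 0.001, 1.874]
contact_force: [0.3, 0.1, 0.3]
finger_gap: 0.0854
gripper_force: 0.0
```

```bash
cat >> h.py <<'E'
def snap(n):
    import json
    s=arm.observe();p=arm.camera_params('wrist');a=arm.grab_frame('wrist');cv2.imwrite(f'pics/{n}.png',a)
    p={k:np.array(v).tolist() for k,v in p.items()};json.dump(p,open(n+'.json','w'))
    s2=arm.observe();print(s['tcp_pos'].round(4) if hasattr(s['tcp_pos'],'round') else s['tcp_pos'],np.round(s2['tcp_pos'],4),np.degrees(s['tool_rot']).round(2),s2['t'])
    return a,p
E
python3 - <<'E'
from h import *
a,p=snap("w2")
hsv=cv2.cvtColor(a,cv2.COLOR_BGR2HSV)
cv2.circle
E
```

```text
[0.4899 0.1384 0.2488] [0.4898 0.1387 0.2488] [1.7998e+02 3.0000e-02 1.0738e+02] 4.075
```

View pics/w2.png

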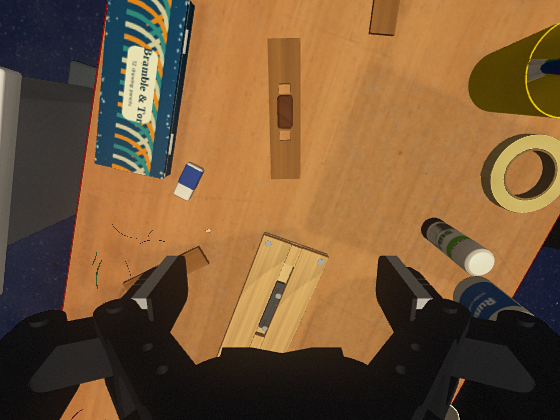

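The wrist view shows the target bar from (268,38) to (300,179), with its handle at (285,111) and holes at (285,89) and (285,134). The press end corners are at (265,233) and (328,256), and the studs at about (277,290) and (263,328). Next I measure all of these.

Run:
```python
from h import *
import json
p=json.load(open("w2.json"));a=cv2.imread("pics/w2.png");hsv=cv2.cvtColor(a,cv2.COLOR_BGR2HSV)
print([hsv[v,u].tolist() for u,v in[(285,55),(275,110),(245,110),(285,110),(285,89),(285,134),(284,100)]])
roi=np.zeros(a.shape[:2],np.uint8);roi[25:200,252:315]=255
for lim in (140,150,160):
    m=cv2.inRange(a[:,:,2],0,lim)&roi;m=cv2.morphologyEx(m,cv2.MORPH_CLOSE,np.ones((9,9)))
    c=max(cv2.findContours(m,0,2)[0],key=cv2.contourArea);w=np.array([plane(p,q[0],.008)[:2] for q in c],np.float32)*1000
    print(lim,cv2.boundingRect(c),cv2.minAreaRect(w))
h=cv2.inRange(a[:,:,2],0,80)&roi
c=max(cv2.findContours(h,0,2)[0],key=cv2.contourArea);w=np.array([plane(p,q[0],.044)[:2] for q in c],np.float32)*1000;print("handle",cv2.boundingRect(c),cv2.minAreaRect(w))
f=lambda u,v,z:(plane(p,(u,v),z)*1000).round(1)[:2]
print("press end",f(265,233,.015),f(328,256,.015),"nadir",proj(p,[*ray(p,(0,0))[0][:2],0]))
b=cv2.resize(a[225:355,205:335],None,fx=4.5,fy=4.5,interpolation=cv2.INTER_CUBIC);cv2.imwrite("pics/w2c.png",b)
```

```text
[[15, 174, 144], [15, 175, 159], [15, 167, 195], [12, 181, 107], [15, 163, 204], [15, 163, 196], [12, 181, 97]]
140 (277, 83, 16, 46) ((469.8697509765625, 216.5155792236328), (17.54738426208496, 49.402896881103516), 17.4674129486084)
150 (268, 38, 32, 141) ((471.4013366699219, 209.88531494140625), (34.52206802368164, 154.93026733398438), 18.313566207885742)
160 (268, 38, 32, 141) ((471.24334716796875, 209.93228149414062), (34.79240798950195, 155.1915740966797), 18.313528060913086)
handle (277, 95, 13, 5) ((464.9141540527344, 224.2046661376953), (13.02669620513916, 2.802635431289673), 34.99514389038086)
press end [492.6  63.4] [578.8  57.6] nadir [281.25273736 118.4653086 ]
```

View pics/w2c.png

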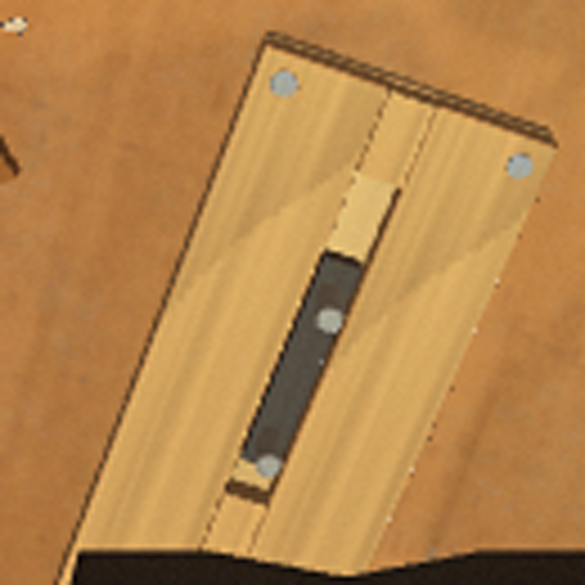

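The crop shows the stud tops clearly at crop (330,321) and (267,466), and the board's end edge from (268,44) to (555,147).

Run:
```python
from h import *
import json
p=json.load(open("w2.json"))
f=lambda u,v,z:(plane(p,((u+.5)/4.5-.5+205,(v+.5)/4.5-.5+225),z)*1000)[:2]
A,B=f(330,321,.028),f(267,466,.028);C,D=f(268,46,.015),f(554,148,.015)
e=lambda x,y:(np.linalg.norm(y-x).round(1),np.degrees(np.arctan2(*(y-x)[::-1])).round(2))
print(A,B,(A+B)/2,e(B,A));print(C,D,(C+D)/2,e(C,D))
S,T=f(284,84,.015),f(520,166,.015);print("screws",(S+T)/2,e(S,T))
u=np.array([.0585,.998])
print("origin from end",(C+D)/2-85*u)
print("handle",(plane(p,(285,111.5),.044)*1000).round(1))
plan((.4713,.210,.06),108.3)
```

```text
[532.42809345  -9.26796423] [529.01501507 -60.84209169] [530.72155426 -35.05502796] (np.float64(51.7), np.float64(86.21))
[492.29055571  60.76083221] [579.20065514  55.54884138] [535.74560542  58.1548368 ] (np.float64(87.1), np.float64(-3.43))
screws [535.82500382  49.25571911] (np.float64(72.0), np.float64(-3.06))
origin from end [530.77310542 -26.6751632 ]
handle [472.1 210.   44. ]
turn: 1 x -0.031
shift: 5 x [0.0294, 0.0019, 0.0755] now [0.4898, 0.1387, 0.2488] [179.98, 0.02, 107.4] t 4.08 F [-0.1, 0.1, -0.4]
```

>>> carry_out --pt "0 0 0 -0.031" --pt "0.0294 0.0019 0.0755 0" --pt "0.0294 0.0019 0.0755 0" --pt "0.0294 0.0019 0.0755 0" --pt "0.0294 0.0019 0.0755 0" --pt "0.0294 0.0019 0.0755 0" --pt "0 0 0 0" --pt "0 0 0 0"

```text
t: 5.08
tcp_pos: [0.4718, 0.2107, 0.0609]
tool_rot: [3.14, 0.0, 1.891]
contact_force: [0.6, -0.2, 0.8]
finger_gap: 0.0855
gripper_force: 0.0
```

```bash
python3 -c "
from h import *
plan((.4713,.210,.016),108.3,n=2)"
```

```text
turn: 1 x 0.002
shift: 2 x [-0.0005, -0.0007, 0.0449] now [0.4718, 0.2107, 0.0609] [179.9, 0.01, 108.37] t 5.08 F [0.6, -0.2, 0.8]
```

Now down, then close gently.

>>> carry_out --pt "-0.0005 -0.0007 0.045 0" --pt "-0.0005 -0.0007 0.045 0" --pt "0 0 0 0" --pt "0 0 0 0"

```text
t: 5.58
tcp_pos: [0.4717, 0.2103, 0.0165]
tool_rot: [3.139, -0.0, 1.891]
contact_force: [-0.0, 0.2, -0.1]
finger_gap: 0.0858
gripper_force: 0.0
```

>>> carry_out --pt "0 0 0 0" --pt "0 0 0 0" --pt "0 0 0 0" --pt "0 0 0 0" --pt "0 0 0 0" --pt "0 0 0 0" --pt "0 0 0 0" --pt "0 0 0 0" --hand 0 --newtons 40

```text
t: 6.58
tcp_pos: [0.4704, 0.2103, 0.0151]
tool_rot: [3.141, -0.0, 1.892]
contact_force: [-0.2, -0.7, 4.0]
finger_gap: 0.0154
gripper_force: 39.8
```

>>> carry_out --pt "0 0 -0.05 0" --pt "0 0 -0.05 0" --pt "0 0 -0.05 0" --pt "0 0 -0.04 0" --pt "0 0 0 0" --pt "0 0 0 0"

```text
t: 7.32
tcp_pos: [0.4696, 0.2095, 0.1087]
tool_rot: [-3.139, 0.0, 1.892]
contact_force: [0.2, -0.2, -1.7]
finger_gap: 0.0155
gripper_force: 39.5
```

```bash
python3 -c "
from h import *
u=np.array([.061,.998])
t=np.array([.5307,-.035])+.0005*u
plan((*t,.085),86.5,step=.04)"
```

```text
turn: 3 x 0.255
shift: 7 x [-0.0685, 0.0217, 0.0068] now [0.4696, 0.2095, 0.1087] [-179.87, 0.02, 108.38] t 7.33 F [0.2, -0.2, -1.7]
```

>>> carry_out --pt "0 0 0 0.255" --pt "0 0 0 0.255" --pt "0 0 0 0.255" --pt "-0.0685 0.0217 0.0068 0" --pt "-0.0685 0.0217 0.0068 0" --pt "-0.0685 0.0217 0.0068 0" --pt "-0.0685 0.0217 0.0068 0" --pt "-0.0685 0.0217 0.0068 0" --pt "-0.0685 0.0217 0.0068 0" --pt "-0.0685 0.0217 0.0068 0" --pt "0 0 0 0" --pt "0 0 0 0" --pt "0 0 0 0" --pt "0 0 0 0"

```text
t: 9.07
tcp_pos: [0.5312, -0.0325, 0.0861]
tool_rot: [-3.141, -0.001, 1.512]
contact_force: [0.2, 0.3, -1.6]
finger_gap: 0.0154
gripper_force: 39.3
```

Run:
```python
from h import *
plan((.5307,-.0345,.05),86.5)
a,p=snap("w3");b=arm.grab_frame("side");cv2.imwrite("pics/side3.png",b)
A=cv2.resize(a[0:300,180:400],None,fx=1.8,fy=1.8,interpolation=cv2.INTER_CUBIC);B=cv2.resize(b[215:315,225:325],None,fx=3.9,fy=3.9,interpolation=cv2.INTER_CUBIC)
o=np.zeros((540,A.shape[1]+390,3),np.uint8);o[:A.shape[0],:A.shape[1]]=A;o[:390,A.shape[1]:]=B;cv2.imwrite("pics/c3.png",o)
```

```text
turn: 1 x 0.004
shift: 1 x [-0.0041, -0.0008, 0.0721] now [0.5312, -0.0325, 0.0861] [-179.99, -0.03, 86.6] t 9.07 F [0.2, 0.3, -1.6]
[ 0.5312 -0.0325  0.0861] [ 0.5313 -0.0327  0.0861] [-1.7999e+02 -3.0000e-02  8.6600e+01] 9.125
```

View pics/c3.png

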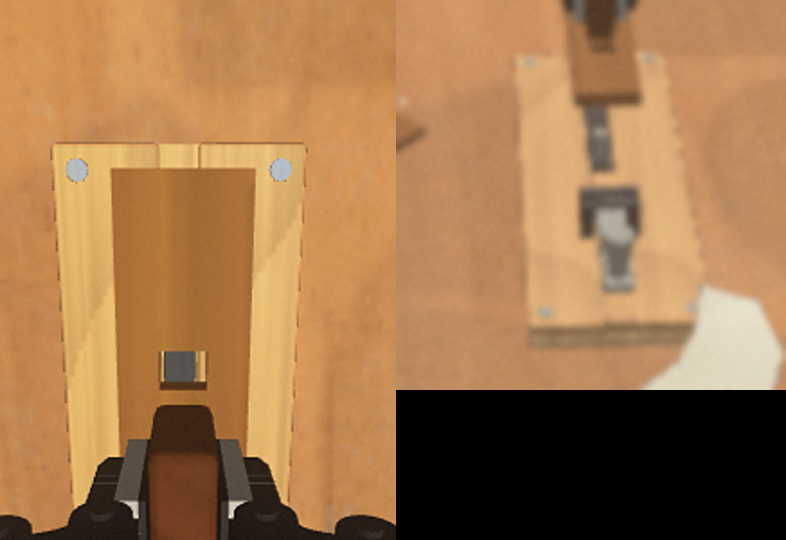

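Bar (crop 110–256, far end at row 168) hangs over the board, with its hole at (183,370) showing the dark carriage below. The board screws are at (77,170) and (281,170). Next I check the lateral offset.

Run:
```python
from h import *
import json
p=json.load(open("w3.json"));f=lambda u,v,z:(plane(p,((u+.5)/1.8-.5+180,(v+.5)/1.8-.5),z)*1000)[:2]
zt=.079
S,T=f(77,170,.015),f(281,170,.015);print("screws",S,T,(S+T)/2)
C,D=f(110.5,168,zt),f(255.5,168,zt);print("bar end",C,D,(C+D)/2,np.linalg.norm(C-D))
H=f(183.5,369,zt);print("hole",H)
X=np.array([530.9,-35.0]);u=np.array([np.sin(np.radians(3.4)),np.cos(np.radians(3.4))]);n=np.array([u[1],-u[0]])
for k,q in(("screwmid",(S+T)/2),("barend",(C+D)/2),("hole",H),("carr",f(179.5,366,.015)),("tcp",np.array([531.2,-32.6]))): print(k,"along",((q-X)@u).round(1),"lat",((q-X)@n).round(1))
```

```text
screws [499.57128601  51.17128035] [571.4240579  47.0141355] [535.49767195  49.09270792]
bar end [518.80563901  45.9952908 ] [554.51473493  43.92929646] [536.66018697  44.96229363] 35.76881133692755
hole [533.82999716  -6.32380627]
screwmid along 84.2 lat -0.4
barend along 80.2 lat 1.0
hole along 28.8 lat 1.2
carr along 12.7 lat -0.2
tcp along 2.4 lat 0.2
```

>>> carry_out --pt "-0.0025 -0.0012 0.036 0" --pt "-0.0024 -0.0012 0.036 0" --pt "0 0 0 0" --pt "0 0 0 0" --pt "0 0 0 0" --pt "0 0 0 0"

```text
t: 9.93
tcp_pos: [0.5305, -0.0361, 0.0506]
tool_rot: [3.14, -0.0, 1.509]
contact_force: [-1.0, 0.2, -2.0]
finger_gap: 0.0156
gripper_force: 39.3
```

```bash
python3 -c "
from h import *
s=arm.observe();q=np.array(s['tcp_pos'])[:2]*1000-[530.9,-35];u=np.array([.0593,.9982]);print((q@u).round(2),(q@[u[1],-u[0]]).round(2),s['tcp_pos'],s['contact_force'])"
```

```text
-1.14 -0.36 [ 0.53047725 -0.03611724  0.05062753] [-0.95314023  0.23422733 -2.02235073]
```

>>> carry_out --pt "0.0024 0 0.004 0" --pt "0 0 0.004 0" --pt "0 0 0.004 0" --pt "0 0 0.004 0" --pt "0 0 0 0" --pt "0 0 0 0"

```text
t: 10.68
tcp_pos: [0.5302, -0.0349, 0.042]
tool_rot: [-3.142, -0.0, 1.509]
contact_force: [0.3, -0.6, -1.7]
finger_gap: 0.015
gripper_force: 39.3
```

>>> carry_out --pt "0 0 0.002 0" --pt "0 0 0.002 0" --pt "0 0 0.002 0" --pt "0 0 0 0" --pt "0 0 0 0"

```text
t: 11.3
tcp_pos: [0.5302, -0.0349, 0.0391]
tool_rot: [3.142, -0.0, 1.509]
contact_force: [-0.3, -0.7, -1.7]
finger_gap: 0.0153
gripper_force: 39.3
```

No contact at 4 mm below the stud tops, so the holes are over the studs. I'll keep lowering gently.

>>> carry_out --pt "0 0 0.003 0" --pt "0 0 0.003 0" --pt "0 0 0.003 0" --pt "0 0 0.003 0" --pt "0 0 0.002 0" --pt "0 0 0 0" --pt "0 0 0 0"

```text
t: 12.18
tcp_pos: [0.5302, -0.0349, 0.0321]
tool_rot: [3.141, -0.0, 1.509]
contact_force: [1.8, 0.4, -1.8]
finger_gap: 0.015
gripper_force: 39.3
```

>>> carry_out --pt "0 0 0.002 0" --pt "0 0 0.001 0" --pt "0 0 0.001 0" --pt "0 0 0 0" --pt "0 0 0 0"

```text
t: 12.8
tcp_pos: [0.5302, -0.0349, 0.0301]
tool_rot: [3.141, -0.0, 1.509]
contact_force: [0.1, 0.1, -0.6]
finger_gap: 0.0157
gripper_force: 39.5
```

Force shows it touching the board at the expected height. Release.

>>> carry_out --pt "0 0 0 0" --pt "0 0 0 0" --pt "0 0 0 0" --pt "0 0 0 0" --pt "0 0 0 0" --hand 0.6

```text
t: 13.42
tcp_pos: [0.5302, -0.0349, 0.0301]
tool_rot: [3.142, -0.0, 1.509]
contact_force: [-0.8, 0.5, -0.1]
finger_gap: 0.0511
gripper_force: 0.0
```

>>> carry_out --pt "0 0 -0.03 0" --pt "0 0 -0.06 0" --pt "0 0 -0.1 0" --pt "0 0 -0.1 0" --pt "0 0 0 0" --pt "0 0 0 0" --pt "0 0 0 0" --pt "0 0 0 0"

```text
t: 14.42
tcp_pos: [0.5294, -0.035, 0.1739]
tool_rot: [-3.139, -0.0, 1.51]
contact_force: [0.2, -0.3, 0.3]
finger_gap: 0.051
gripper_force: 0.0
```

Run:
```python
from h import *
a,p=snap("w4");b=arm.grab_frame("side");cv2.imwrite("pics/side4.png",b)
A=cv2.resize(a[40:360,180:400],None,fx=1.8,fy=1.8,interpolation=cv2.INTER_CUBIC);B=cv2.resize(b[215:315,225:325],None,fx=3.9,fy=3.9,interpolation=cv2.INTER_CUBIC)
o=np.zeros((576,A.shape[1]+390,3),np.uint8);o[:A.shape[0],:A.shape[1]]=A;o[:390,A.shape[1]:]=B;cv2.imwrite("pics/c4.png",o)
```

```text
[ 0.5294 -0.035   0.1739] [ 0.5296 -0.0349  0.174 ] [-179.85   -0.     86.49] 14.475
```

View pics/c4.png

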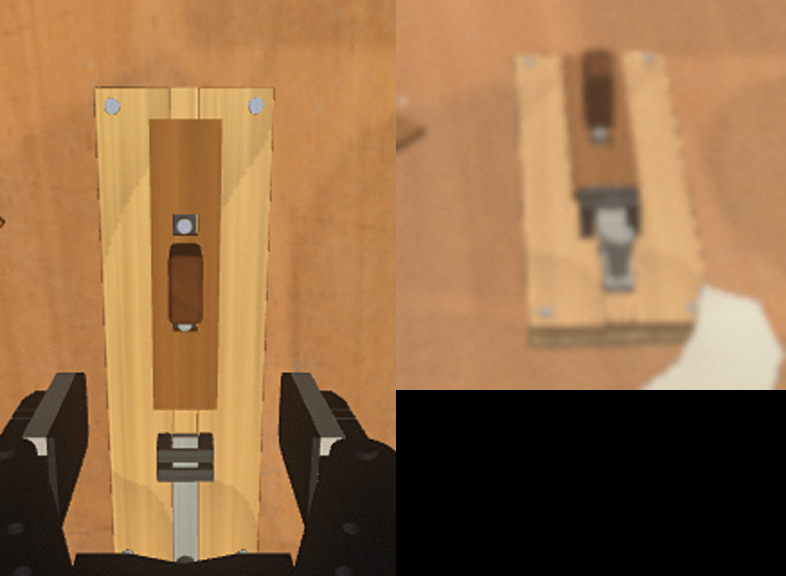

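The bar is flat on the board with both studs showing in its holes (crop (184,227) and (184,328)), square to the board, and the bolt is still drawn back. Next I shut the hand and go behind the knob.

Run:
```python
from h import *
import json
p=json.load(open("w4.json"))
f=lambda u,v,z:(plane(p,((u+.5)/1.8-.5+180,(v+.5)/1.8-.5+40),z)*1000)[:2].round(1)
print("studs",f(184.5,227,.028),"bar ends",f(186,119.5,.023),f(183,409,.023),"tongue mid",f(186,510,.03))
plan((.5180,-.2515,.12),86.6)
```

```text
studs [532.3  -9.7] bar ends [536.1  42.1] [ 525.3 -112.7] tongue mid [ 523.5 -173.2]
turn: 1 x -0.004
shift: 5 x [-0.0868, 0.0005, 0.0217] now [0.5297, -0.0349, 0.1742] [-179.9, -0.01, 86.49] t 14.53 F [0.1, 0.8, 0.8]
```

>>> carry_out --pt "-0.0868 0.001 0.0217 0" --pt "-0.0868 0.001 0.0217 0" --pt "-0.0868 0.001 0.0217 0" --pt "-0.0868 0.001 0.0217 0" --pt "-0.0868 0.001 0.0217 0" --pt "0 0 0 0" --pt "0 0 0 0" --pt "0 0 0 0" --hand 0 --newtons 20

```text
t: 15.52
tcp_pos: [0.52, -0.2497, 0.1211]
tool_rot: [3.141, -0.001, 1.512]
contact_force: [-0.7, 0.9, -0.1]
finger_gap: -0.0
gripper_force: 0.0
```

>>> carry_out --pt "0 0 0.05 0" --pt "0 0 0.05 0" --pt "0 0 0.05 0" --pt "0 0 0.014 0" --pt "0 0 0 0" --pt "0 0 0 0" --pt "0 0 0 0"

```text
t: 16.4
tcp_pos: [0.5199, -0.2519, 0.0397]
tool_rot: [3.14, 0.001, 1.509]
contact_force: [-0.7, 0.5, -0.5]
finger_gap: -0.0001
gripper_force: 0.0
```

Run:
```python
from h import *
b=arm.grab_frame("side");B=cv2.resize(b[215:335,200:340],None,fx=5,fy=5,interpolation=cv2.INTER_CUBIC);cv2.imwrite("pics/c5.png",B)
plan((.5228,-.176,.038),86.6,step=.01)
```

```text
turn: 1 x -0.004
shift: 8 x [0.019, -0.0004, 0.0004] now [0.5198, -0.2519, 0.0396] [179.92, 0.03, 86.47] t 16.45 F [-0.2, 0.2, -0.6]
```

>>> carry_out --pt "0.016 0 0.001 0" --pt "0.016 0 0 0" --pt "0.016 0 0 0" --pt "0.016 0 0 0" --pt "0 0 0 0" --pt "0 0 0 0"

```text
t: 17.2
tcp_pos: [0.5213, -0.2193, 0.0382]
tool_rot: [-3.142, -0.001, 1.509]
contact_force: [0.6, 0.5, -0.4]
finger_gap: -0.0001
gripper_force: 0.0
```

>>> carry_out --pt "0.016 0 0 0" --pt "0.016 0 0 0" --pt "0.016 0 0 0" --pt "0.008 0 0 0" --pt "0 0 0 0" --pt "0 0 0 0"

```text
t: 17.95
tcp_pos: [0.5233, -0.1909, 0.0384]
tool_rot: [3.141, -0.001, 1.51]
contact_force: [0.1, -0.9, 0.0]
finger_gap: 0.0001
gripper_force: 0.0
```

>>> carry_out --pt "0.008 0 0 0" --pt "0.008 0 0 0" --pt "0.006 0 0 0" --pt "0 0 0 0" --pt "0 0 0 0"

```text
t: 18.58
tcp_pos: [0.5237, -0.1803, 0.0383]
tool_rot: [3.142, -0.001, 1.51]
contact_force: [-0.5, -0.1, -0.8]
finger_gap: 0.0002
gripper_force: 0.4
```

Run:
```python
from h import *
b=arm.grab_frame("side");B=cv2.resize(b[215:315,220:330],None,fx=3.5,fy=3.5,interpolation=cv2.INTER_CUBIC)
a=arm.grab_frame("scene");A=cv2.resize(a[160:260,290:400],None,fx=3.5,fy=3.5,interpolation=cv2.INTER_CUBIC)
cv2.imwrite("pics/c6.png",np.hstack([A,B]))
```

```text
(no output)
```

View pics/c6.png

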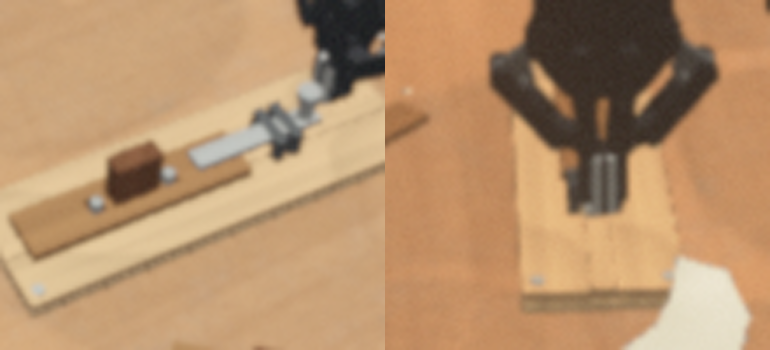

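The scene crop shows the tongue moved well over the bar's end, with the finger behind the knob. I'll push on to the stop, watching the force.

>>> carry_out --pt "0.004 0 0 0" --pt "0 0 0 0" --pt "0 0 0 0"

```text
t: 19.05
tcp_pos: [0.5238, -0.1789, 0.0383]
tool_rot: [3.141, 0.0, 1.509]
contact_force: [-0.1, -1.2, 0.9]
finger_gap: 0.0001
gripper_force: 0.8
```

>>> carry_out --pt "0.004 0 0 0" --pt "0 0 0 0" --pt "0 0 0 0"

```text
t: 19.42
tcp_pos: [0.5239, -0.1784, 0.0384]
tool_rot: [3.141, 0.002, 1.508]
contact_force: [0.9, -6.1, -0.1]
finger_gap: 0.0002
gripper_force: 2.6
```

>>> carry_out --pt "0.003 0 0 0" --pt "0 0 0 0" --pt "0 0 0 0"

```text
t: 19.8
tcp_pos: [0.5238, -0.1783, 0.0384]
tool_rot: [3.141, 0.004, 1.507]
contact_force: [-0.2, -8.1, 0.1]
finger_gap: -0.0002
gripper_force: 3.6
```

The bolt is at its stop: the tool no longer advances, the force has climbed to 8 N, and the position matches 51 mm of travel. Backing off and lifting away.

>>> carry_out --pt "-0.02 0 0 0" --pt "-0.04 0 0 0" --pt "0 0 -0.08 0" --pt "0 0 -0.1 0" --pt "0 0 -0.1 0" --pt "0 0 0 0" --pt "0 0 0 0" --pt "0 0 0 0" --pt "0 0 0 0"

```text
t: 20.92
tcp_pos: [0.5214, -0.2051, 0.177]
tool_rot: [-3.139, -0.001, 1.509]
contact_force: [-0.1, 0.4, -0.0]
finger_gap: -0.0001
gripper_force: 0.0
```

Run:
```python
from h import *
p=arm.camera_params("scene");a=arm.grab_frame("scene");o=cv2.imread("pics/scene0.png")
s=arm.observe();print(s["tcp_pos"],s["contact_force"],s["t"])
# knob: bright grey, low saturation near press line; compare with predicted pixels
org=np.array([.5308,-.0267]);u=np.array([.0593,.9982]);P=lambda y,z:proj(p,[*(org+y*u),z])
print("pred knob in",P(-.134,.055),"tip in",P(-.051,.028),"knob out",P(-.185,.055),"tip out",P(-.102,.028))
def grey(im):
    h=cv2.cvtColor(im,cv2.COLOR_BGR2HSV);m=cv2.inRange(h,(0,0,120),(180,45,255))
    n,l,st,c=cv2.connectedComponentsWithStats(m[170:240,300:410].copy());return [(np.array(st[i][:4])+[300,170,0,0]).tolist()+[int(st[i][4])] for i in range(1,n) if st[i][4]>8]
print("before",grey(o));print("after",grey(a))
```

```text
[ 0.52164063 -0.20508894  0.17721859] [ 0.06513021  0.34034058 -0.83709346] 20.975
pred knob in [379.02991081 185.7063856 ] tip in [345.48705664 206.22613677] knob out [398.21867384 178.19639169] tip out [365.12376475 198.44372671]
before [[399, 170, 11, 3, 20], [393, 177, 6, 6, 30], [369, 184, 29, 13, 142], [368, 193, 5, 5, 17], [362, 195, 6, 6, 25], [337, 208, 5, 6, 14], [316, 216, 4, 4, 11]]
after [[399, 170, 11, 3, 21], [375, 184, 6, 6, 32], [369, 190, 12, 7, 32], [344, 193, 29, 15, 165], [336, 208, 4, 4, 12], [316, 216, 3, 4, 10]]
```

Run:
```python
from h import *
p=arm.camera_params("scene");a=arm.grab_frame("scene");o=cv2.imread("pics/scene0.png")
org=np.array([.5308,-.0267]);u=np.array([.0593,.9982])
def cen(im,x,y,w,h):
    g=cv2.cvtColor(im,cv2.COLOR_BGR2HSV)[y:y+h,x:x+w,1].astype(float);g=np.clip(70-g,0,None);Y,X=np.mgrid[y:y+h,x:x+w];return np.array([(g*X).sum(),(g*Y).sum()])/g.sum()
k0,k1=cen(o,390,174,12,10),cen(a,372,181,12,10);print("knob",k0,k1)
w=[plane(p,k,.053)[:2] for k in(k0,k1)];print("travel mm",(w[1]-w[0])@u*1000,[(q-org)@u*1000 for q in w])
up=lambda im:cv2.resize(im,None,fx=8,fy=8,interpolation=cv2.INTER_CUBIC)
t=up(o[174:188,389:403]);r=cv2.matchTemplate(up(a[172:200,366:392]),t,cv2.TM_CCOEFF_NORMED);_,v,_,l=cv2.minMaxLoc(r)
print("shift",366+l[0]/8-389,172+l[1]/8-174,v)
```

```text
knob [395.40721649 179.73758201] [377.3494575  186.77350814]
travel mm 47.870469669673405 [np.float64(-178.04004228544497), np.float64(-130.16957261577156)]
shift -17.875 6.625 0.7077966332435608
```

Run:
```python
from h import *
a,p=snap("w7")
org=np.array([.5308,-.0267]);u=np.array([.0593,.9982]);P=lambda y,z:proj(p,[*(org+y*u),z]).round(1)
print("pred knob",P(-.134,.055),"tip",P(-.051,.028),"studs",P(-.0344,.028),P(.0176,.028),"barend",P(-.0864,.023))
h=cv2.cvtColor(a,cv2.COLOR_BGR2HSV);m=cv2.inRange(h,(0,0,90),(180,70,255))
n,l,st,c=cv2.connectedComponentsWithStats(m)
for i in range(1,n):
    if st[i][4]>25 and 200<c[i][0]<360: print(st[i].tolist(),c[i].round(1))
for z in(.028,):
    x=int(P(-.08,z)[0]); col=h[:,x,:];print(x,[ (r,int(col[r,1]),int(col[r,2])) for r in range(int(P(-.03,z)[1]),int(P(-.075,z)[1]),2)])
```

```text
[ 0.5218 -0.2051  0.1775] [ 0.5219 -0.2051  0.1776] [-1.7991e+02 -4.0000e-02  8.6490e+01] 21.075
pred knob [278.5 146.6] tip [278.6  43.1] studs [278.5  20.8] [278.3 -54. ] barend [278.7  88.7]
[274, 17, 10, 11, 85] [278.6  21.6]
[270, 43, 18, 68, 1158] [279.   76.5]
[271, 120, 17, 5, 81] [279.4 122. ]
[270, 134, 19, 22, 349] [279.3 144.1]
[240, 197, 8, 8, 48] [243.6 200.7]
[313, 197, 8, 8, 46] [316.2 200.3]
[305, 226, 48, 65, 2026] [330.4 253.7]
[267, 278, 11, 11, 48] [274.2 280.9]
[286, 278, 11, 11, 49] [289.  280.9]
[276, 330, 12, 23, 230] [281.5 341.6]
278 [(14, 176, 162), (16, 131, 82), (18, 28, 197), (20, 26, 194), (22, 26, 196), (24, 27, 188), (26, 15, 171), (28, 37, 55), (30, 53, 63), (32, 176, 165), (34, 175, 162), (36, 177, 163), (38, 175, 162), (40, 178, 163), (42, 176, 162), (44, 26, 196), (46, 25, 196), (48, 24, 194), (50, 26, 198), (52, 22, 196), (54, 27, 197), (56, 25, 200), (58, 26, 197), (60, 24, 198), (62, 26, 198), (64, 27, 197), (66, 26, 196), (68, 25, 196), (70, 23, 197), (72, 24, 198)]
```

The wrist view puts the tongue's tip at row 43, against 43.1 predicted for fully in, and the stud matches too. Handing in.

```bash
python3 -c "
from cell import arm
print(arm.hand_in())"
```

```text
the job is handed in; nothing more can be done
None
```

I seated the clamp bar flat on the board over both studs, pushed the bolt in to its stop (about 51 mm by the wrist camera), and handed the job in after about 21 s; the hand-in gave no verdict.

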